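Check the warmth of a closed baby-food container with a probe thermometer

TASK

Check the food in the closed round glass container with the probe thermometer. Pull the dock's sprung catch by its upright knob all the way out to its stop, where it stays, then lift the probe out of the dock, carry it over and hold it upright with its tip on the middle of the round steel stud in the round container's lid, pressing lightly so that the sprung tip is pushed in about halfway. Finish while still gripping and pressing it there, with the round container and the other kitchen things left standing where they are.

Things in the scene. Friction and masses are not known exactly. Their poses are not given: they have to be found in the camera images.
- dock: white dock fixed to the table: a block 100 x 70 mm and 60 mm high with a vertical hole (17 mm) in which the probe stands, and at its front two guide walls up to 83 mm high with the catch between them. Origin on the hole's axis at table level; the block runs 60 mm from it to the front (-x) and 40 mm to the back (+x), 35 mm to either side. The catch pulls out along the dock's own -x.
- catch_knob (a point): on the axis of the catch's knob, 95 mm above the table. The knob is an upright round post of 14 mm diameter, from 75 to 109 mm above the table, on the front end of an aluminium slide plate (40 mm wide, its top 75 mm above the table). Pushed home it stands 78 mm in front of the hole's axis; it moves with the catch.
- catch (a joint): travel of the catch in m: 0 = home, its fork of two prongs then lies 4 mm above the probe's collar on both sides of the handle and keeps it in; 0.040 = out at its stop, prongs 28 mm in front of the hole's axis, probe free. A light spring works against the pull and a friction brake holds the slide wherever it is let go: pulling takes about 4 N at the start and 5.5 N at the stop.
- probe: probe thermometer, about 120 g, 136 mm long: white round handle 22 mm in diameter and 80 mm tall, a collar 40 mm wide and 6 mm thick under it, a steel shaft 11 mm in diameter and a sprung steel tip 10 mm in diameter. Origin at the end of the unpressed tip, z along the axis towards the handle; collar from 50 to 56 mm, handle from 56 to 136 mm along z. In the dock it stands upright, the collar on the block, the origin 10 mm above the table, the handle's top 146 mm above it.
- probe_tip (a point): centre of the end face of the probe's sprung tip; it moves with the tip
- plunger (a joint): how far the sprung tip is pushed into the probe, in m: 0 = fully out, 0.012 = fully in. Spring force 0.6 N as it starts to move, 2.4 N halfway, 4.2 N fully in
- container: closed round glass container, loose, about 500 g: 110 mm across, its white lid's flat top 58 mm above the table, with a knob 18 mm wide and 10 mm tall in the middle. Lid and glass are one piece. Origin at the centre of its underside. On the lid, 30 mm from the middle along its own +x, is the round steel stud (20 mm across); on the opposite side is a square steel vent (18 mm), not to be used.
- stud (a point): centre of the round steel stud, level with the lid's top, 58 mm above the table
- square_box: bystander: closed square glass box, loose, 94 x 94 mm, lid top 52 mm above the table, with a like knob (10 mm tall), stud and vent. Origin at the centre of its underside
- straw_cup: bystander: steel straw cup with twist cap, 72 mm across, about 134 mm tall with its spout. Origin at the centre of its underside
- spoon0: bystander: soft-tip feeding spoon lying flat, 134 mm long, 32 mm wide at the bowl, 7 mm thick. Origin near the middle of its length, on its underside
- spoon1: bystander: soft-tip feeding spoon lying flat, 134 mm long, 32 mm wide at the bowl, 7 mm thick. Origin near the middle of its length, on its underside
- spoon2: bystander: soft-tip feeding spoon lying flat, 134 mm long, 32 mm wide at the bowl, 7 mm thick. Origin near the middle of its length, on its underside

How it is judged:
On the way, in this order (a step that is already met when the one before it is completed fails the run):
1. the catch is pulled out to its stop (value of joint catch above 0.036 m), for 0.2 s.
2. the probe is gripped and lifted clear of the dock, the catch still out (value of joint catch above 0.034 m and z of probe_tip in the frame of dock above 0.062 m and contact force between probe and dock below 0.1 N and contact force between the fingers and probe above 2 N), for 0.2 s.
At the end, for the whole second after the job is handed in: Catch out over 34 of 40 mm. Fingers hold the probe still, upright within 0.12 rad, tip within 9 mm of the stud's centre, pressing the round container with 0.9 to 6 N, tip pushed in 2.5 to 10.5 mm. Container upright; it and the bystanders within 30 mm of their starts (value of joint catch above 0.034 m and horizontal distance between probe_tip and stud below 0.009 m and angle between probe's own z axis and vertical below 0.12 rad and contact force between probe and container between 0.9 and 6 N and value of joint plunger between 0.0025 and 0.0105 m and contact force between the fingers and probe above 2 N and contact force between probe and dock below 0.1 N and linear speed of probe below 0.02 m/s and distance of each of container, square_box, straw_cup, spoon0, spoon1, spoon2 from where it was at the start of the episode below 0.03 m and angle between container's own z axis and vertical below 0.06 rad); the arm keeps its last pose, push and grip.
It fails at once if the round container is pressed hard with the probe (over 12 N) (contact force between probe and container above 12 N).
It fails at once if the round container is pushed away or tipped (distance of container from where it was at the start of the episode above 0.03 m or angle between container's own z axis and vertical above 0.2 rad).
It fails at once if a bystander is pushed away by more than 30 mm (distance of any of square_box, straw_cup, spoon0, spoon1, spoon2 from where it was at the start of the episode above 0.03 m).
It also fails if it takes over 48 s, if anything falls off the work surface, if the arm or the gripper's body presses on something with over 40 N, if the wrist force passes 120 N, or if a joint passes its speed limit or range.

ROBOT

A 6-joint arm with a two-finger parallel gripper is mounted at the origin on the work surface. World frame = base frame: x ahead of the robot, y to its left, z up, the work surface at z = 0. Lengths are in m, angles in rad, forces in N, time in s.
With the tool pointing down it reaches from about 0.3 to 0.75 m from the base axis. Payload 8.5 kg.
Tool frame: the origin (TCP) lies between the finger pads; the fingertips stand 19 mm ahead of it and the grasp point (between the pads) is the TCP; z points along the fingers, y is the direction in which the jaws open and shut (so a half turn about z gives the same grasp; the last joint's range is limited). The gripper opens to 85 mm and grips with 20 to 120 N. Pads are 22 mm wide; open, the fingers measure 114 mm over their backs; the gripper's body (76 mm by 85 mm) begins 54 mm behind the grasp point. The pads swing forward as they close: fully open they stand 13 mm farther back than shut.
Start: joints at [-0.215, 0.381, 1.297, -0, 1.464, -0.215], TCP at [0.55, 0, 0.25] pointing down, gripper open.
Joint ranges: [-3.11, 3.11], [-0.89, 2.33], [0.22, 2.48], [-1.42, 4.56], [0.17, 2.85], [-2.88, 2.88]. Speed limits (rad/s): [2.39, 2.39, 3.14, 3.14, 3.14, 3.14].

INTERFACE

Orientations are given as a unit quaternion [x, y, z, w].
In Python, from workcell import robot gives the robot as it stands. The module is installed in compiled form; this text tells all that it offers.
- The arm moves only by the tool servo_tool, never from a script. Its arguments are lists of equal length, an entry for each row: "slide": the shift along the world's x, y, z in cm, a list of three; "delta_rot": the turn, a rotation vector about the world's x, y, z in rad, a list of three; "fingers": the gripper command: -1 is shut, 1 is fully open, values between are in proportion. In form: {"slide": [[dx, dy, dz], ...], "delta_rot": [[ax, ay, az], ...], "fingers": [fingers, ...]}. A call has 1 to 10 rows; each row is the pose to reach, as a shift and turn from the pose commanded when the call began; what a row does not reach only later rows make up. A row lasts 1/10 s, in which the tool goes at most 50 mm and 8.59 degrees, less where a joint would pass 70% of its speed; a pose out of reach is approached as far as the arm can. A call with a gripper value outside its range is refused whole. The fingers move at their own pace and stop on an object; "grip_force" is the grip in N (left out, the last holds). Time passes only in rows, so rows that repeat a pose let the fingers close. It gives the time, the measured TCP pose, the force and the opening at its end, in the units of the state.
- robot.sense(): the state, without advancing time (a new reading comes with each control period).
- robot.get_image(name): name is "scene" or "side" or "wrist"; returns a dict with "image" (480x640x3 uint8, blue, green, red), "z_map" (480x640 float32, m along the optical axis (not along the pixel's ray), 0 where there is no reading), "mtx" (3x3 intrinsics, pixels), "R" (3x3) and "t" (3): a world point X has camera coordinates R X + t; the wrist camera has in their place "mount" (4x4, takes a point from camera to tool coordinates, whose origin is the TCP and whose axes are the flange's). Camera axes: x right, y down, z forward; pixel columns grow to the right and rows downward; lengths in m; the calibration is good to about 2 mm. A picture is of the moment at which its call begins: read the wrist's pose just before it.
- robot.hand_in(): hands the job in, once; it reports no verdict.
Trained networks look in the newest picture that a camera, given by its name, has taken for a name from the list of things; names that differ only in an ending like _2 or _b are one class to them, and where a whole thing is asked for, a point or a joint stands for the part that bears it (a point fixed in the world has none). Each returns a list of dicts, best first, with "p" (0 to 1); they miss things now and then, are a little off and sometimes report something else, mostly with a low value. They report only what shows in the picture. A call takes as long as a camera call.
- robot.boxes_of(camera, label): "box" ([left, top, width, height] as shares, 0 to 1, of the picture: columns of its width, rows of its height, round what is visible of it).
- robot.outline_of(camera, label): "region" (480x640 bool, what is visible of it) and "box" ([left, top, width, height] as shares, 0 to 1, of the picture: columns of its width, rows of its height, round what is visible of it).
- robot.pinpoint(camera, label): "position" ([column, row] as shares, 0 to 1, of the picture: columns of its width, rows of its height: a listed point, or the origin of a listed thing).
The state is a dict: "time_s": time; "joint_positions": joint angles; "joint_vel": joint speeds; "effort": joint torques, N m; "tool_pos": TCP position; "tool_rot": TCP orientation; "ft_force": force on the tool from outside, world axes, zero at the start; "wrist_torque": the same for the moment, N m; "grip_width": finger opening in m.
Only numpy, scipy, OpenCV 4.12 (cv2) and the standard library are available. Lean on these libraries where they do the work, as an engineer would, in place of code of your own. Each camera call takes 0.05 s, during which the arm holds its last target. There are 200 camera calls.

## Working session

There is one attempt and no reset: what is moved stays moved. The work goes in short steps, Python scripts to look and compute and a tool call to move; the robot and the scene stay as the last step left them, time stands still between calls to the robot, and variables do not carry over. Pictures are saved under pics/ and viewed, on a budget of 10 in all, crops included, one or two more only if the job needs it, and the job is handed in when it is done.

Besides the shell and the picture viewer there is one more tool, called after "Emit:" as a command line: name --argument value ..., lists and objects as JSON in quotes. servo_tool: Moves the arm, as the interface text tells. Its arguments: {"type":"object","properties":{"slide":{"type":"array","items":{"type":"array","items":{"type":"number"}}},"delta_rot":{"type":"array","items":{"type":"array","items":{"type":"number"}}},"fingers":{"type":"array","items":{"type":"number"}},"grip_force":{"type":"number"}},"required":["slide","delta_rot","fingers"]}

```bash
mkdir -p pics
cat > h.py <<'E'
import numpy as np, cv2
from scipy.spatial.transform import Rotation as Ro
from workcell import robot
def cam(name):
    s=robot.sense(); d=robot.get_image(name)
    if name=="wrist":
        T=np.eye(4);T[:3,:3]=Ro.from_quat(s["tool_rot"]).as_matrix();T[:3,3]=s["tool_pos"]
        d["c2w"]=T@d["mount"]
    else:
        T=np.eye(4);T[:3,:3]=d["R"].T;T[:3,3]=-d["R"].T@d["t"]; d["c2w"]=T
    return d
def onplane(d,u,v,z):
    r=d["c2w"][:3,:3]@np.linalg.solve(d["mtx"],[u,v,1]);o=d["c2w"][:3,3]
    return o+r*(z-o[2])/r[2]
def cloud(d):
    v,u=np.mgrid[:480,:640];z=d["z_map"]
    p=np.stack([u,v,np.ones_like(u)],-1)@np.linalg.inv(d["mtx"]).T*z[...,None]
    return p@d["c2w"][:3,:3].T+d["c2w"][:3,3]
E
cat > a.py <<'E'
from h import *
np.set_printoptions(precision=4,suppress=True)
Z=dict(dock=0,catch_knob=.095,probe=.01,container=0,stud=.058,square_box=0,straw_cup=0,spoon0=0)
ims=[]
for c in ("scene","side"):
    d=cam(c);im=d["image"].copy()
    print(c,d["c2w"][:3,3])
    for n,z in Z.items():
        for r in robot.pinpoint(c,n)[:3]:
            u,v=r["position"][0]*640,r["position"][1]*480
            print(c,n,round(r["p"],2),int(u),int(v),onplane(d,u,v,z))
    cv2.imwrite(f"pics/{c}0.png",im)
E
python3 a.py
```

```text
scene [0.8904 0.5492 0.6243]
scene dock 0.66 394 343 [0.5738 0.2057 0.    ]
scene catch_knob 0.66 433 283 [0.5019 0.197  0.095 ]
scene catch_knob 0.44 370 198 [ 0.4614 -0.0415  0.095 ]
scene probe 0.95 396 339 [0.5729 0.2063 0.01  ]
scene container 0.82 265 214 [ 0.6149 -0.2147  0.    ]
scene container 0.27 336 255 [ 0.5495 -0.0216  0.    ]
scene stud 0.6 257 187 [ 0.6163 -0.2396  0.058 ]
scene square_box 0.55 335 255 [ 0.5511 -0.0232  0.    ]
scene straw_cup 0.74 225 332 [ 0.8054  0.0461 -0.    ]
scene straw_cup 0.63 267 213 [ 0.6099 -0.2159  0.    ]
scene spoon0 0.98 435 270 [0.4071 0.1089 0.    ]
scene spoon0 0.62 368 202 [ 0.3966 -0.1372  0.    ]
scene spoon0 0.51 222 242 [ 0.7308 -0.1756  0.    ]
side [ 0.3059 -0.5487  0.6031]
side dock 0.92 271 220 [0.5768 0.1995 0.    ]
side dock 0.53 424 226 [0.8206 0.0594 0.    ]
side dock 0.33 436 373 [ 0.648  -0.2177  0.    ]
side catch_knob 0.76 224 185 [0.5008 0.2084 0.095 ]
side container 0.74 414 385 [ 0.6096 -0.2207  0.    ]
side container 0.45 460 334 [ 0.719 -0.176  0.   ]
side stud 0.89 439 373 [ 0.618  -0.2503  0.058 ]
side stud 0.33 413 384 [ 0.5805 -0.2499  0.058 ]
side square_box 0.56 312 300 [ 0.5559 -0.0181  0.    ]
side straw_cup 0.77 426 228 [0.82   0.0515 0.    ]
side spoon0 0.93 243 397 [ 0.3992 -0.1375  0.    ]
side spoon0 0.81 462 331 [ 0.726  -0.1729  0.    ]
side spoon0 0.75 224 183 [0.5372 0.3544 0.    ]
```

View pics/scene0.png

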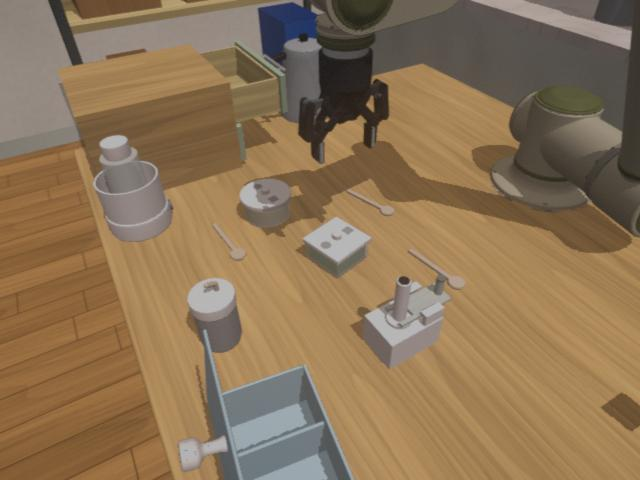

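View pics/side0.png

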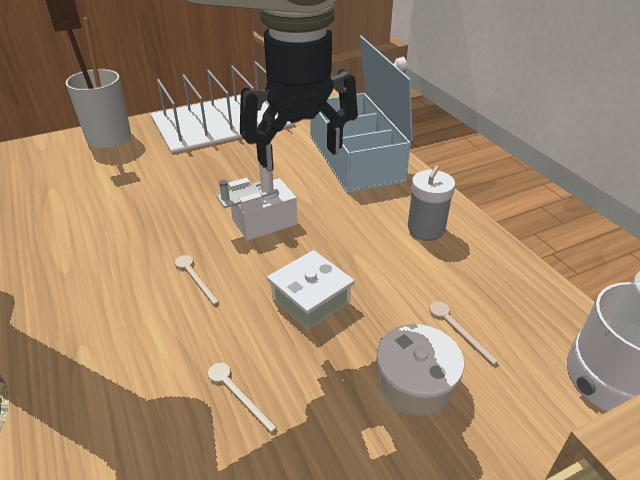

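The scene view shows the dock at (400,330) with its knob at (440,285). The round container is at (267,203), and in the side view its stud is at (438,372) with the square vent at (404,342). I'll move above the dock next and refine with the wrist camera.

Emit:
servo_tool --slide '[[-1, 4, 0], [-2, 8, 0], [-3, 12, 0], [-4, 16, 0], [-5, 20, 0], [-5, 20, 0]]' --delta_rot '[[0, 0, 0], [0, 0, 0], [0, 0, 0], [0, 0, 0], [0, 0, 0], [0, 0, 0]]' --fingers '[1, 1, 1, 1, 1, 1]'

```text
time_s: 1.5
tool_pos: [0.4985, 0.2038, 0.2505]
tool_rot: [0.705, 0.709, 0.0, -0.0]
ft_force: [0.4, 0.0, 0.0]
grip_width: 0.0853
```

```bash
cat > b.py <<'E'
from h import *
import sys
np.set_printoptions(precision=4,suppress=True)
tag=sys.argv[1]
Z=dict(dock=0,catch_knob=.095,probe=.01,container=0,stud=.058)
s=robot.sense();print(s["time_s"],s["tool_pos"],Ro.from_quat(s["tool_rot"]).as_matrix(),s["ft_force"])
d=cam("wrist");cv2.imwrite(f"pics/w{tag}.png",d["image"]);print(d["c2w"][:3,3])
P=cloud(d);np.save(f"c{tag}.npy",P)
for n in sys.argv[2:]:
    for r in robot.pinpoint("wrist",n)[:2]:
        u,v=r["position"][0]*640,r["position"][1]*480
        print(n,round(r["p"],2),int(u),int(v),onplane(d,u,v,Z[n]),P[int(v)%480,int(u)%640])
E
python3 b.py 1 dock catch_knob probe
python3 - <<'E'
import numpy as np
P=np.load('c1.npy')
def sel(x0,x1,y0,y1,z0,z1):
    m=(P[...,0]>x0)&(P[...,0]<x1)&(P[...,1]>y0)&(P[...,1]<y1)&(P[...,2]>z0)&(P[...,2]<z1);q=P[m]
    print(len(q), q.mean(0) if len(q) else '', q.min(0) if len(q) else '', q.max(0) if len(q) else '')
sel(.47,.53,.17,.23,.105,.113); sel(.55,.61,.17,.24,.142,.15)
E
```

```text
1.5 [0.4985 0.2038 0.2505] [[-0.0049  1.     -0.0001]
 [ 1.      0.0049  0.001 ]
 [ 0.001  -0.0001 -1.    ]] [0.3514 0.046  0.0229]
[0.4979 0.2771 0.3755]
dock 0.67 357 378 [ 0.5457 -0.0189  0.    ] [0.5386 0.0235 0.0532]
dock 0.61 388 202 [0.5719 0.2051 0.    ] [0.5559 0.22   0.0772]
catch_knob 0.76 315 228 [0.4944 0.2013 0.095 ] [0.4942 0.2056 0.1096]
probe 0.57 388 206 [0.5702 0.2026 0.01  ] [0.5562 0.2164 0.0765]
267 [0.49530614 0.19979307 0.11002387] [0.48870092 0.19257112 0.10502229] [0.50203811 0.2065028  0.11222149]
798 [0.57220427 0.20314725 0.1473389 ] [0.56220889 0.19158865 0.14201   ] [0.58362525 0.21299269 0.14997477]
```

View pics/w1.png

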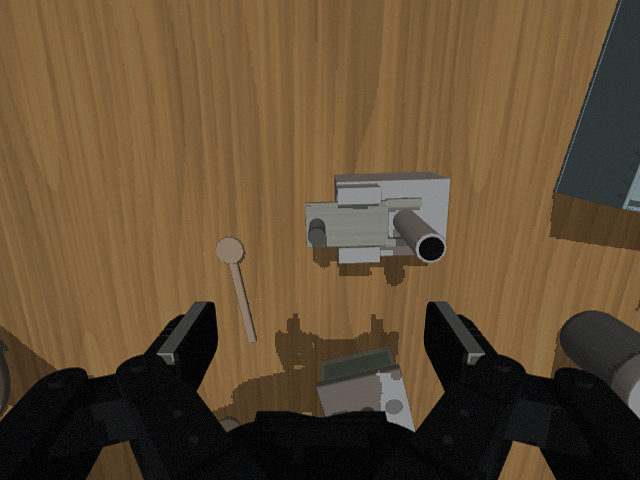

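The wrist view shows the knob post at (316,232), the handle top at (431,247) and the dock aligned with world x. The cloud puts the knob at (0.495, 0.200) and the handle at (0.572, 0.203), a yaw of about 0.03. The jaws already open along x, so I can hook the knob directly.

Emit:
servo_tool --slide '[[-0.4, -0.2, -4], [-0.4, -0.2, -8], [-0.4, -0.2, -11], [-0.4, -0.2, -13], [-0.4, -0.2, -14.5], [-0.4, -0.2, -14.5], [-0.4, -0.2, -14.5]]' --delta_rot '[[0, 0, 0], [0, 0, 0], [0, 0, 0], [0, 0, 0], [0, 0, 0], [0, 0, 0], [0, 0, 0]]' --fingers '[0.2, 0.2, 0.2, 0.2, 0.2, 0.2, 0.2]'

```text
time_s: 2.4
tool_pos: [0.4966, 0.1972, 0.1057]
tool_rot: [0.708, 0.707, 0.0, 0.0]
ft_force: [0.5, 0.8, -0.4]
grip_width: 0.0513
```

Emit:
servo_tool --slide '[[0, 0, 0], [0, 0, 0], [0, 0, 0], [0, 0, 0], [0, 0, 0], [0, 0, 0]]' --delta_rot '[[0, 0, 0], [0, 0, 0], [0, 0, 0], [0, 0, 0], [0, 0, 0], [0, 0, 0]]' --fingers '[-1, -1, -1, -1, -1, -1]' --grip_force 40

```text
time_s: 3.0
tool_pos: [0.4958, 0.198, 0.1062]
tool_rot: [0.707, 0.707, 0.0, 0.0]
ft_force: [-2.5, -0.7, 4.5]
grip_width: 0.0127
```

Emit:
servo_tool --slide '[[-0.7, 0, 0], [-1.4, 0, 0], [-2.1, -0.1, 0], [-2.8, -0.1, 0], [-3.4, -0.1, 0], [-3.8, -0.1, 0], [-4.0, -0.1, 0], [-4.1, -0.1, 0], [-4.1, -0.1, 0]]' --delta_rot '[[0, 0, 0], [0, 0, 0], [0, 0, 0], [0, 0, 0], [0, 0, 0], [0, 0, 0], [0, 0, 0], [0, 0, 0], [0, 0, 0]]' --fingers '[-1, -1, -1, -1, -1, -1, -1, -1, -1]'

```text
time_s: 3.9
tool_pos: [0.4558, 0.1966, 0.1061]
tool_rot: [0.707, 0.707, 0.001, 0.001]
ft_force: [4.1, -4.2, 4.4]
grip_width: 0.0126
```

Emit:
servo_tool --slide '[[-0.2, 0, 0], [-0.2, 0, 0], [-0.3, 0, 0], [-0.3, 0, 0]]' --delta_rot '[[0, 0, 0], [0, 0, 0], [0, 0, 0], [0, 0, 0]]' --fingers '[-1, -1, -1, -1]'

```text
time_s: 4.3
tool_pos: [0.4543, 0.1965, 0.1062]
tool_rot: [0.707, 0.707, 0.002, 0.003]
ft_force: [10.6, -3.8, -1.5]
grip_width: 0.0121
```

The force jumped to 10.6 N, so the catch is at its stop. I'll open and rise.

Emit:
servo_tool --slide '[[0, 0, 0], [0, 0, 0], [0, 0, 0], [0, 0, 3], [0, 0, 7], [2, 0.3, 11], [5, 0.3, 14.5], [5, 0.3, 14.5], [5, 0.3, 14.5]]' --delta_rot '[[0, 0, 0], [0, 0, 0], [0, 0, 0], [0, 0, 0], [0, 0, 0], [0, 0, 0], [0, 0, 0], [0, 0, 0], [0, 0, 0]]' --fingers '[0.2, 0.2, 0.2, 0.2, 0.2, 0.2, 0.2, 0.2, 0.2]'

```text
time_s: 5.2
tool_pos: [0.5016, 0.2, 0.2499]
tool_rot: [0.707, 0.707, -0.0, -0.0]
ft_force: [-0.5, 0.8, -0.1]
grip_width: 0.0514
```

```bash
python3 b.py 2 catch_knob
python3 - <<'E'
import numpy as np
P=np.load('c2.npy')
def sel(x0,x1,y0,y1,z0,z1):
    m=(P[...,0]>x0)&(P[...,0]<x1)&(P[...,1]>y0)&(P[...,1]<y1)&(P[...,2]>z0)&(P[...,2]<z1);q=P[m]
    print(len(q), q.mean(0) if len(q) else '', q.min(0) if len(q) else '', q.max(0) if len(q) else '')
sel(.43,.52,.17,.23,.105,.113); sel(.55,.61,.17,.24,.142,.15)
E
```

```text
5.2 [0.5016 0.2    0.2499] [[ 0.      1.     -0.0005]
 [ 1.     -0.      0.0001]
 [ 0.0001 -0.0005 -1.    ]] [-0.4827  0.7931 -0.1305]
[0.5015 0.2734 0.3749]
catch_knob 0.7 263 226 [0.4554 0.1994 0.095 ] [0.4571 0.2033 0.1089]
catch_knob 0.45 361 376 [0.5394 0.0547 0.095 ] [0.545  0.0223 0.0534]
273 [0.45554831 0.19841145 0.11004758] [0.44834759 0.19134775 0.10520234] [0.46224682 0.20490226 0.11165927]
814 [0.57218019 0.20313597 0.14740441] [0.56218645 0.1916633  0.14213743] [0.58342691 0.21293103 0.14996434]
```

The catch moved 39.8 mm and stays out. Next I grasp the probe.

Emit:
servo_tool --slide '[[4, 0.3, 0], [7.1, 0.3, 0], [7.1, 0.3, -4], [7.1, 0.3, -8], [7.1, 0.3, -11], [7.1, 0.3, -13], [7.1, 0.3, -13], [7.1, 0.3, -13]]' --delta_rot '[[0, 0, 0], [0, 0, 0], [0, 0, 0], [0, 0, 0], [0, 0, 0], [0, 0, 0], [0, 0, 0], [0, 0, 0]]' --fingers '[0.2, 0.2, 0.2, 0.2, 0.2, 0.2, 0.2, 0.2]'

```text
time_s: 6.1
tool_pos: [0.5725, 0.2031, 0.1203]
tool_rot: [0.707, 0.707, -0.0, -0.0]
ft_force: [0.8, 0.4, -0.4]
grip_width: 0.0513
```

Emit:
servo_tool --slide '[[0, 0, 0], [0, 0, 0], [0, 0, 0], [0, 0, 0], [0, 0, 0], [0, 0, 0]]' --delta_rot '[[0, 0, 0], [0, 0, 0], [0, 0, 0], [0, 0, 0], [0, 0, 0], [0, 0, 0]]' --fingers '[-1, -1, -1, -1, -1, -1]' --grip_force 50

```text
time_s: 6.7
tool_pos: [0.5733, 0.2031, 0.1216]
tool_rot: [0.707, 0.707, 0.001, 0.001]
ft_force: [-1.7, -0.1, 5.9]
grip_width: 0.0212
```

Emit:
servo_tool --slide '[[0, 0, 1], [0, 0, 2.5], [0, 0, 4.5], [0, 0, 6.5], [0, 0, 8.5], [0, 0, 10], [0, 0, 11], [0, 0, 11], [0, 0, 11], [0, 0, 11]]' --delta_rot '[[0, 0, 0], [0, 0, 0], [0, 0, 0], [0, 0, 0], [0, 0, 0], [0, 0, 0], [0, 0, 0], [0, 0, 0], [0, 0, 0], [0, 0, 0]]' --fingers '[-1, -1, -1, -1, -1, -1, -1, -1, -1, -1]'

```text
time_s: 7.7
tool_pos: [0.5727, 0.2029, 0.2293]
tool_rot: [0.707, 0.707, -0.001, -0.001]
ft_force: [-0.4, -0.4, -2.1]
grip_width: 0.0207
```

Emit:
servo_tool --slide '[[0, -2, 0], [0, -5, 0], [0, -9, 0], [0, -13, 0], [0, -17, 0], [0, -21, 0], [0, -25, 0], [0, -28, 0], [0, -30, 0], [0, -30, 0]]' --delta_rot '[[0, 0, 0], [0, 0, 0], [0, 0, 0], [0, 0, 0], [0, 0, 0], [0, 0, 0], [0, 0, 0], [0, 0, 0], [0, 0, 0], [0, 0, 0]]' --fingers '[-1, -1, -1, -1, -1, -1, -1, -1, -1, -1]'

```text
time_s: 8.7
tool_pos: [0.5728, -0.0994, 0.2294]
tool_rot: [0.708, 0.706, -0.0, -0.001]
ft_force: [-0.1, 0.1, -1.7]
grip_width: 0.0206
```

```bash
python3 b.py 3 stud container; python3 a.py | egrep "stud|container|probe|knob"
```

```text
8.7 [ 0.5728 -0.0994  0.2294] [[ 0.0032  1.     -0.0014]
 [ 1.     -0.0032  0.0001]
 [ 0.0001 -0.0014 -1.    ]] [-0.0611  0.0858 -1.7033]
[ 0.573  -0.026   0.3543]
scene catch_knob 0.75 454 273 [0.4587 0.1966 0.095 ]
scene catch_knob 0.46 334 254 [0.6018 0.0613 0.095 ]
scene catch_knob 0.35 267 213 [ 0.652  -0.1011  0.095 ]
scene probe 0.55 304 190 [ 0.5061 -0.2403  0.01  ]
scene container 0.93 267 212 [ 0.609 -0.22   0.   ]
scene container 0.55 304 188 [ 0.496  -0.2605  0.    ]
scene container 0.38 437 269 [0.4033 0.1094 0.    ]
scene stud 0.61 260 187 [ 0.6117 -0.2385  0.058 ]
scene stud 0.29 394 341 [0.6011 0.2348 0.058 ]
side catch_knob 0.8 204 193 [0.4621 0.198  0.095 ]
side catch_knob 0.57 348 271 [ 0.5858 -0.0747  0.095 ]
side probe 0.75 352 271 [0.6381 0.0015 0.01  ]
side container 0.66 416 382 [ 0.6138 -0.2178  0.    ]
side stud 0.96 436 370 [ 0.6173 -0.2461  0.058 ]
```

View pics/w3.png

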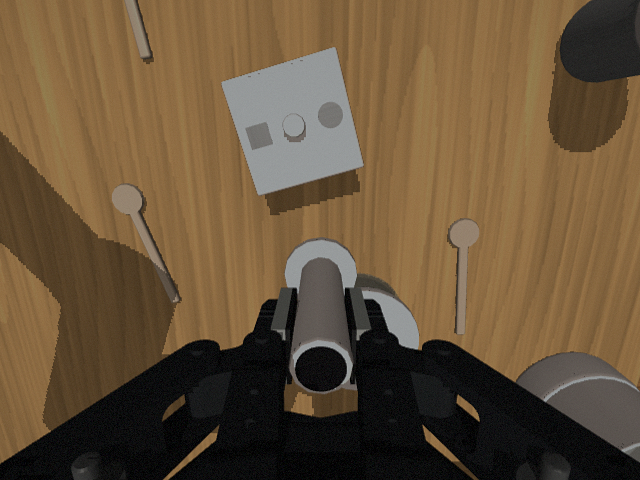

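View pics/side0.png

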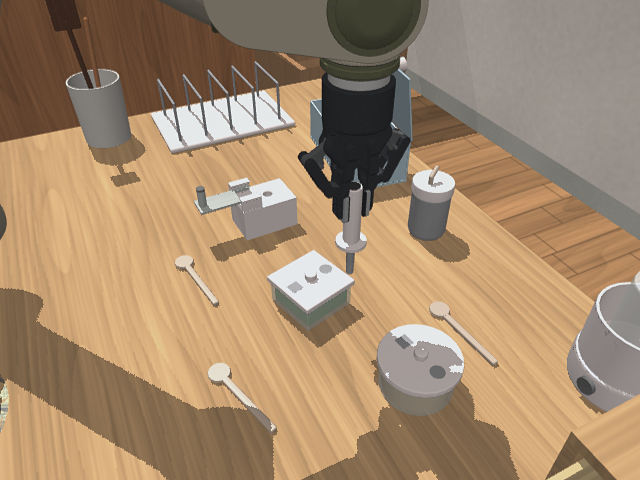

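The side view shows the probe hanging upright with its tip at about (350,271) and the catch out. In the wrist view the probe hides the round lid. I'll move past the container so that the wrist camera looks down on its lid.

Emit:
servo_tool --slide '[[0, -3, 1], [0, -6, 2], [0, -9, 3], [0, -13, 3], [0, -16, 3], [0.5, -19, 3], [1, -21, 3], [1, -22, 3], [1, -22, 3], [1, -22, 3]]' --delta_rot '[[0, 0, 0], [0, 0, 0], [0, 0, 0], [0, 0, 0], [0, 0, 0], [0, 0, 0], [0, 0, 0], [0, 0, 0], [0, 0, 0], [0, 0, 0]]' --fingers '[-1, -1, -1, -1, -1, -1, -1, -1, -1, -1]'

```text
time_s: 10.75
tool_pos: [0.5829, -0.3162, 0.2603]
tool_rot: [0.707, 0.707, 0.0, -0.0]
ft_force: [0.4, 1.3, -2.3]
grip_width: 0.0204
```

```bash
python3 b.py 4 stud container
python3 - <<'E'
import numpy as np
P=np.load('c4.npy')
m=(abs(P[...,2]-.058)<.005)&(abs(P[...,0]-.61)<.08)&(abs(P[...,1]+.22)<.08)
q=P[m];A=np.c_[2*q[:,:2],np.ones(len(q))]
print(len(q),q.mean(0),q.min(0),q.max(0))
E
```

```text
10.75 [ 0.5829 -0.3162  0.2603] [[-0.0004  1.     -0.0002]
 [ 1.      0.0004  0.0005]
 [ 0.0005 -0.0002 -1.    ]] [ 0.4232  1.2875 -2.3026]
[ 0.5827 -0.2428  0.3853]
stud 0.84 355 138 [ 0.6144 -0.2491  0.058 ] [ 0.6135 -0.2485  0.0592]
container 0.63 348 106 [ 0.6113 -0.2185  0.    ] [ 0.606  -0.2226  0.0694]
13115 [ 0.6112687  -0.21690801  0.05930194] [ 0.55679389 -0.27293945  0.05556326] [ 0.666392   -0.16422797  0.06251859]
```

View pics/w4.png

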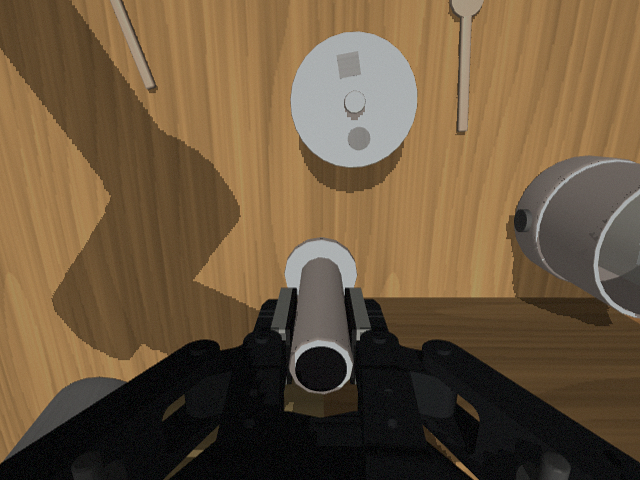

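The wrist view shows the lid centre at about (354,100), the round stud at (359,138) and the square vent at (348,65). That puts the stud at about (0.6165, -0.2485).

Emit:
servo_tool --slide '[[1, 2, 0], [2, 4, 0], [3, 6, 0], [3.4, 6.8, 0], [3.4, 6.8, 0], [3.4, 6.8, -2.5], [3.4, 6.8, -5], [3.4, 6.8, -7], [3.4, 6.8, -7.5], [3.4, 6.8, -7.5]]' --delta_rot '[[0, 0, 0], [0, 0, 0], [0, 0, 0], [0, 0, 0], [0, 0, 0], [0, 0, 0], [0, 0, 0], [0, 0, 0], [0, 0, 0], [0, 0, 0]]' --fingers '[-1, -1, -1, -1, -1, -1, -1, -1, -1, -1]'

```text
time_s: 11.9
tool_pos: [0.6166, -0.2496, 0.1851]
tool_rot: [0.707, 0.707, -0.0, -0.0]
ft_force: [-0.5, -0.3, -1.3]
grip_width: 0.0207
```

Emit:
servo_tool --slide '[[0, 0, 0], [0, 0, 0], [0, 0, 0]]' --delta_rot '[[0, 0, 0], [0, 0, 0], [0, 0, 0]]' --fingers '[-1, -1, -1]'

```text
time_s: 12.2
tool_pos: [0.6172, -0.2492, 0.1863]
tool_rot: [0.707, 0.707, 0.0, 0.001]
ft_force: [1.7, -0.9, -2.0]
grip_width: 0.0206
```

Run:
```python
from h import *
np.set_printoptions(precision=4,suppress=True)
s=robot.sense();p=s["tool_pos"];print(p)
t=p-[0,0,.1116]
for c in("side","scene"):
    d=cam(c)
    pr=lambda X:(lambda q:(d["mtx"]@q)[:2]/q[2])(d["R"]@np.array(X)+d["t"])
    print(c,pr(t),pr([.6165,-.2485,.058]),robot.pinpoint(c,"probe_tip")[:2],robot.pinpoint(c,"stud")[:2])
    u,v=pr(t).astype(int)
    im=cv2.resize(d["image"][v-60:v+60,u-60:u+60],None,fx=4,fy=4,interpolation=2)
    print(u-60,v-60);cv2.imwrite(f"pics/{c}5.png",im)
a=[cv2.imread(f"pics/{c}5.png") for c in("side","scene")];cv2.imwrite("pics/m5.png",cv2.resize(cv2.hconcat(a),(800,400)))
```

```text
[ 0.6172 -0.2492  0.1863]
side [440.124  364.2823] [437.3951 372.5671] [{'position': [0.6941, 0.7548], 'p': 0.53}] [{'position': [0.6866, 0.7765], 'p': 0.57}]
380 304
scene [254.9215 179.0935] [256.2107 185.5978] [{'position': [0.3922, 0.365], 'p': 0.48}] [{'position': [0.4044, 0.3858], 'p': 0.92}, {'position': [0.7155, 0.5725], 'p': 0.28}]
194 119
```

View pics/m5.png

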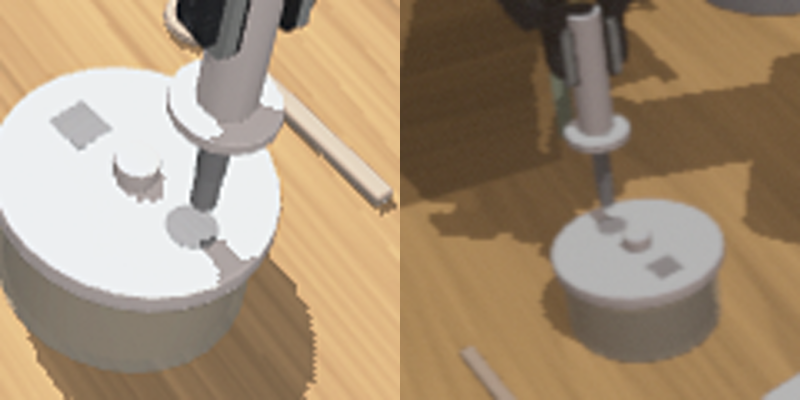

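The picture shows the tip hovering just over the round stud in both views, and my stud position matches the images to within 1 px. I'll descend gently.

Emit:
servo_tool --slide '[[-0.05, 0, -0.3], [-0.05, 0, -0.6], [-0.05, 0, -0.9], [-0.05, 0, -1.2], [-0.05, 0, -1.4], [-0.05, 0, -1.6], [-0.05, 0, -1.6], [-0.05, 0, -1.6]]' --delta_rot '[[0, 0, 0], [0, 0, 0], [0, 0, 0], [0, 0, 0], [0, 0, 0], [0, 0, 0], [0, 0, 0], [0, 0, 0]]' --fingers '[-1, -1, -1, -1, -1, -1, -1, -1]'

```text
time_s: 13.3
tool_pos: [0.6165, -0.249, 0.1695]
tool_rot: [0.707, 0.707, -0.0, 0.0]
ft_force: [-0.9, -0.1, -0.1]
grip_width: 0.0209
```

Emit:
servo_tool --slide '[[0, 0, -0.1], [0, 0, -0.1], [0, 0, -0.1]]' --delta_rot '[[0, 0, 0], [0, 0, 0], [0, 0, 0]]' --fingers '[-1, -1, -1]'

```text
time_s: 13.6
tool_pos: [0.6165, -0.249, 0.1684]
tool_rot: [0.707, 0.707, 0.0, 0.0]
ft_force: [-0.6, 1.2, 0.0]
grip_width: 0.0208
```

Emit:
servo_tool --slide '[[0, 0, -0.1], [0, 0, -0.2], [0, 0, -0.2], [0, 0, -0.2]]' --delta_rot '[[0, 0, 0], [0, 0, 0], [0, 0, 0], [0, 0, 0]]' --fingers '[-1, -1, -1, -1]'

```text
time_s: 14.0
tool_pos: [0.6165, -0.249, 0.1664]
tool_rot: [0.707, 0.707, 0.0, 0.0]
ft_force: [-0.9, -0.2, -0.0]
grip_width: 0.0207
```

```bash
cat > m.py <<'E'
from h import *
np.set_printoptions(precision=4,suppress=True)
P=np.load("c4.npy");print("c4 top rel tcp",np.median(P[360:378,313:330,2])-.2603)
F=[];Zt=[]
for i in range(8):
    s=robot.sense();F.append(s["ft_force"]);d=cam("wrist");C=cloud(d);Zt.append(np.median(C[360:378,313:330,2]))
print("F",np.mean(F,0),np.std(F,0),"top",np.mean(Zt),"rel",np.mean(Zt)-s["tool_pos"][2],s["time_s"],s["tool_pos"],s["tool_rot"])
for c in("side","scene"):
    d=cam(c);C=cloud(d);p=s["tool_pos"]
    m=(np.hypot(C[...,0]-p[0],C[...,1]-p[1])<.024)&(C[...,2]>.075)&(C[...,2]<.14)
    q=C[m];r=np.hypot(q[:,0]-p[0],q[:,1]-p[1]);k=r>.0145
    print(c,"collar z",len(q),np.percentile(q[k,2],[2,10,50,90,98]))
    lid=C[(np.hypot(C[...,0]-.6116,C[...,1]+.2186)<.05)&(abs(C[...,2]-.058)<.006)]
    print(" lid z",np.median(lid[:,2]),lid[:,:2].mean(0))
    cv2.imwrite(f"pics/{c}6.png",d["image"])
E
python3 m.py
```

```text
c4 top rel tcp 0.02637248386352853
F [-0.2439 -0.0836  0.4269] [0.4978 0.3363 0.4083] top 0.19270136464993487 rel 0.026333583243089875 14.35 [ 0.6165 -0.249   0.1664] [0.7071 0.7071 0.     0.0001]
side collar z 859 [0.1045 0.1063 0.1096 0.1109 0.1119]
 lid z 0.05740501552659749 [ 0.6027 -0.2205]
scene collar z 299 [0.1045 0.1053 0.1089 0.1107 0.1127]
 lid z 0.05700836045892632 [ 0.6125 -0.216 ]
```

The force has risen about 2.2 N over free. The heights suggest the tip is pushed in 3 to 5 mm, so I'll go 2 mm further to sit mid-range.

Emit:
servo_tool --slide '[[0, 0, -0.1], [0, 0, -0.2], [0, 0, -0.2], [0, 0, -0.2], [0, 0, -0.2]]' --delta_rot '[[0, 0, 0], [0, 0, 0], [0, 0, 0], [0, 0, 0], [0, 0, 0]]' --fingers '[-1, -1, -1, -1, -1]'

```text
time_s: 15.0
tool_pos: [0.6165, -0.249, 0.1644]
tool_rot: [0.707, 0.707, 0.0, 0.0]
ft_force: [0.1, 0.1, 1.5]
grip_width: 0.0208
```

```bash
python3 m.py
python3 - <<'E'
import cv2
a=cv2.imread("pics/side6.png")[304:424,380:500];b=cv2.imread("pics/scene6.png")[119:239,194:314]
cv2.imwrite("pics/m6.png",cv2.resize(cv2.hconcat([a,b]),(800,400),interpolation=2))
E
```

```text
c4 top rel tcp 0.02637248386352853
F [0.0723 0.0072 0.7449] [0.5368 0.2592 0.7607] top 0.19069870352825413 rel 0.02635571505409609 15.35 [ 0.6165 -0.249   0.1643] [0.7071 0.7071 0.     0.    ]
side collar z 845 [0.1025 0.1044 0.1077 0.1089 0.1097]
 lid z 0.05740116046390498 [ 0.6026 -0.2203]
scene collar z 299 [0.1015 0.1032 0.1067 0.1084 0.1092]
 lid z 0.05703356724548447 [ 0.6126 -0.2159]
```

View pics/m6.png

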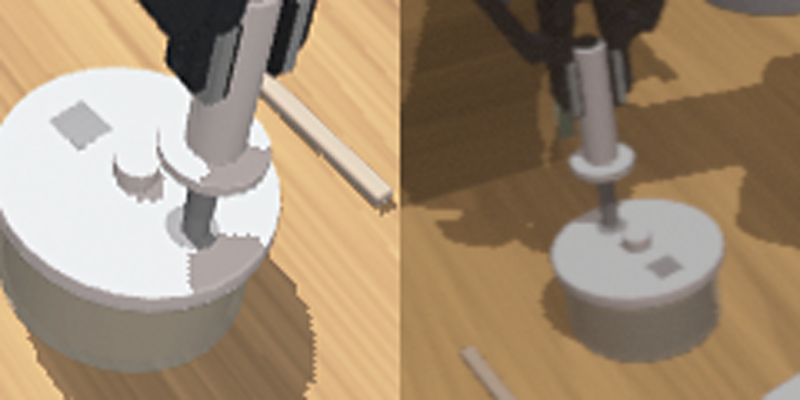

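View pics/side6.png

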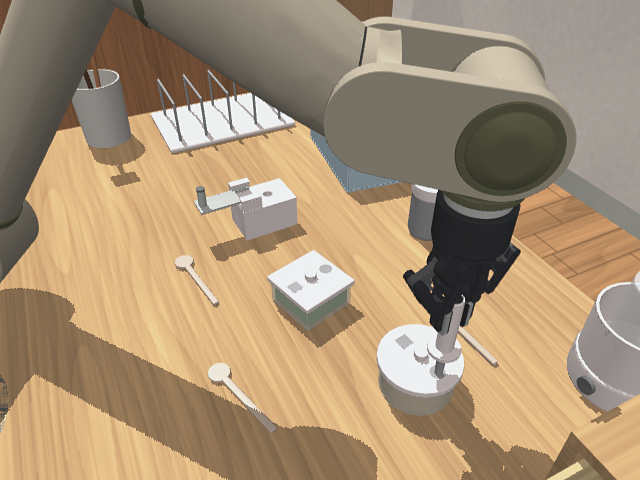

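In both views the tip stands on the stud, but perhaps 3 to 4 mm off its centre. I'll work out the offset.

Run:
```python
from h import *
np.set_printoptions(precision=4,suppress=True)
for c,pts in(("side",[(440,375.4),(437.6,372.4)]),("scene",[(257.6,187.0),(257,185.6)])):
    d=cam(c)
    for u,v in pts: print(c,onplane(d,u,v,.058))
    for n in("probe_tip","stud"):
        for r in robot.pinpoint(c,n)[:1]: print(n,r["p"],onplane(d,r["position"][0]*640,r["position"][1]*480,.058))
```

```text
side [ 0.6169 -0.2534  0.058 ]
side [ 0.6169 -0.2484  0.058 ]
probe_tip 0.45 [ 0.6168 -0.2499  0.058 ]
stud 0.81 [ 0.6154 -0.25    0.058 ]
scene [ 0.616 -0.242  0.058]
scene [ 0.615  -0.2476  0.058 ]
probe_tip 0.4 [ 0.6133 -0.2577  0.058 ]
stud 0.78 [ 0.6139 -0.243   0.058 ]
```

The two cameras give opposite offsets (-5 mm and +5.6 mm in y). That is the near-edge bias of each view, so it cancels and the tip is centred. Handing in.

```bash
python3 -c "
from workcell import robot
s=robot.sense();print(s['time_s'],s['ft_force'],s['grip_width']);print(robot.hand_in())"
```

```text
15.8 [0.32167325 0.09207799 0.37862839] 0.02102128514559859
the job is handed in; nothing more can be done
None
```

I pulled the catch out to its stop, lifted the probe out of the dock, and handed the job in at 15.8 s with the probe gripped and pressing on the round container's stud. No verdict is reported, so what follows is from my own last checks.

- **Catch:** the knob moved 39.8 mm, and the last picture shows it still out.
- **Probe position:** it is upright (tool tilt about 0) and gripped at 21 mm. The tool stands at (0.6165, -0.249) and I estimated the stud at (0.6165, -0.2485).
- **Tip on the stud:** my pixel readings of the tip disagreed, 5 mm to one side in one camera and 5.6 mm to the other in the second. I took this as each camera seeing the tip's near edge, so I treated it as centred. The networks' tip points were low-confidence (0.40–0.45), and the scene camera's was off by up to 15 mm, so I did not rely on them.
- **Pressing:** the wrist force was about 2.5 N above its free value, with noise of 0.5 to 0.8 N. The heights put the tip roughly 5 to 6 mm in.
- **Other things:** the round container is upright within a few mm of its start. The bystanders looked unmoved in the last picture, but I did not measure them again.

I viewed 9 pictures.

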